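Make room for one more tin in the ratchet-stop row

ROBOT

A 6-joint arm with a two-finger parallel gripper is mounted at the origin on a cart in front of the work surface, level with it; the furniture and walls round the work are solid. World frame = base frame: x ahead of the robot, y to its left, z up, the work surface at z = 0. Lengths are in m, angles in rad, forces in N, time in s.
With the tool pointing down it reaches from about 0.35 to 0.975 m from the base axis. Payload 7.1 kg.
Tool frame: the origin (TCP) lies at the very end of the fingers, on their centre line; the grasp point (between the pads) lies 19 mm behind it (r.grip_point_offset is the z of the grasp point in the tool frame, in m); z points along the fingers, y is the direction in which the jaws open and shut (so a half turn about z gives the same grasp; the last joint's range is limited). The gripper opens to 88 mm and grips with 3 to 60 N. Pads are 20 mm wide; open, the fingers measure 115 mm over their backs; the gripper's body (75 mm by 178 mm) begins 61 mm behind the grasp point.
Start: joints at [1.299, 0.423, 1.63, -0, 1.089, -0.019], TCP at [0.156, 0.605, 0.223] pointing down, gripper open.
Joint ranges: [-3, 3], [-0.9, 2.11], [0.09, 2.58], [-1.31, 4.45], [0.11, 2.69], [-2.54, 2.54]. Speed limits (rad/s): [2.39, 2.39, 3.01, 3.14, 3.14, 3.14].

INTERFACE

Orientations are given as [roll, pitch, yaw] about the fixed x, y, z axes, in that order (R = Rz(yaw) Ry(pitch) Rx(roll)).
In Python, from station import r, imaging gives the robot as it stands. The module is installed in compiled form; this text tells all that it offers.
- The arm moves only by the tool move_arm, never from a script. Its argument "series" is a list of rows, each a list of 7 numbers: the shift along the tool's x, y, z in mm, then the turn, a rotation vector about the tool's x, y, z in degrees, then the closure, from 0 (fully open) to 1 (shut). A call has 1 to 10 rows; each row shifts and turns the commanded pose from where the row before left it, along the tool's axes as they then stand; what a row does not reach is not made up. A row lasts 1/8 s, in which the tool goes at most 62.5 mm and 10.7 degrees, less where a joint would pass 70% of its speed; a pose out of reach is approached as far as the arm can. A call with a gripper value outside its range is refused whole. The fingers move at their own pace and stop on an object; "squeeze" is the grip in N (left out, the last holds). Time passes only in rows, so rows that do not move let the fingers close. It gives the time, the measured TCP pose, the force and the opening at its end, in the units of the state.
- r.read_state(): the state, without advancing time (a new reading comes with each control period).
- imaging.camera(name): name is "scene" or "top" or "wrist"; returns a dict with "image" (384x512x3 uint8, red, green, blue), "camera_matrix" (3x3 intrinsics, pixels), "R" (3x3) and "t" (3): a world point X has camera coordinates R X + t; the wrist camera has in their place "hand_eye" (4x4, takes a point from camera to tool coordinates, whose origin is the TCP and whose axes are the flange's). Camera axes: x right, y down, z forward; pixel columns grow to the right and rows downward; lengths in m; the calibration is good to about 2 mm. A picture is of the moment at which its call begins: read the wrist's pose just before it. There is no depth.
- r.job_done(): hands the job in, once; it reports no verdict.
The state is a dict: "time": time; "joints": joint angles; "joint_vel": joint speeds; "joint_efforts": joint torques, N m; "tcp_pos": TCP position; "orientation": TCP orientation; "contact_force": force on the tool from outside, world axes, zero at the start; "ft_torque": the same for the moment, N m; "gripper_width": finger opening in m.
Only numpy, scipy, OpenCV 4.12 (cv2) and the standard library are available. Lean on these libraries where they do the work, as an engineer would, in place of code of your own. Each camera call takes 0.05 s, during which the arm holds its last target.

TASK

The single tin in front of the worktop rail belongs in the row on the rail, which a ratchet stop closes off. Nothing is to be picked up: with the fingertips, press the stop's release paddle down and, keeping it down, push the stop back along its bar all the way to the end; then push the loose tin into the gap beside the row, back against the bar, and push the stop up again until the whole row stands snug. Slide the tins, do not lift or tip any, and leave the mug, the lemon and the teaspoon where they are.

Things in the scene. Friction and masses are not known exactly. Their poses are not given: they have to be found in the camera images.
- rail: Steel rail screwed to the worktop, across in front of the robot. Origin on the worktop under the front face of its bar; x away from the robot, y along the bar to the left, z up. The toothed bar: x 0 to 12 mm, y -208 to +170, z 26 to 46, saw teeth 4.5 mm high every 8 mm on top. The row stands on the worktop before it and against it. A post 54 mm high and a foot to y = -242 carry its right end.
- end_plate (a point): Middle of the inner face of the fixed end plate at the left end of the rail (y = +170 mm, x = -24 mm, z = 35 mm in the rail's frame); the plate is 84 mm wide, 70 mm high. The row begins here.
- stop_carriage (a joint): Place of the sliding stop on the bar, m: its face is at y = 0.020 - value in the rail's frame, the gap from end plate to stop is 0.150 + value. Grows as the stop goes back (right), to 0.125 at the end. Towards the row it can always be pushed (4 N, up to 15 N with the row; it clicks over the teeth); away only while the paddle is down (about 2 N), else it locks within 8 mm. Stays where left.
- stop_face (a point): Middle of the left face of the stop's upright jaw plate, which is 7 mm thick, reaches 33 mm towards and away from the robot from here, and from 7 to 67 mm above the worktop. Its back (right) face is free to push on over the 45 mm nearest the robot. Axes as the rail's.
- thumb_rest (a point): Middle of the left face of the thumb rest, a block on the rear (right) half of the stop's carriage: 26 mm wide (x), 36 mm long (y), its top 93 mm above the worktop. It stands up beside the paddle, so a finger that holds the paddle down and moves right bears on this face. It lies 49 mm right of the jaw plate's face, above the bar.
- release_lever (a joint): Angle of the release lever, rad: 0 at rest with the pawl in the teeth, 0.34 fully down; above 0.18 the pawl is clear of the teeth. A spring lifts it again. At rest it may read up to 0.16, when the pawl stands on a tooth.
- paddle_mid (a point): Middle of the top of the black release paddle on the stop, the place to press: 6 mm behind the bar front, 20 mm right of the jaw plate's face, 74 mm above the worktop. 32 mm wide (x), 42 mm long, sloping up 14 degrees to the left. The thumb rest is 29 mm to its right. Pressed straight down here it takes 2 to 6 N, clears the ratchet after 5 mm and ends after 8.5 mm. It hinges on a pin 26 mm to the right, 21 mm lower.
- loose_tin: Small food tin, 57 mm across, 72 mm high, 0.18 kg (varies), standing alone on the worktop in front of the rail: the one to add. Origin in the middle of its underside. In place in the row its middle is 29 mm in front of the bar's front face.
- row_jar: Jam jar with white lid, 64 mm across, 100 mm high, loose, first in the row beside the end plate, against the bar. Origin in the middle of its underside.
- row_tin1: Tin of the same size as the loose one, second in the row. With the loose tin added and no slack the row is 237 mm long.
- row_tin2: Tin of the same size, third in the row, next to the stop at the start.
- mug: White mug, 87 mm across, 94 mm high, a bystander on the right. Origin under the middle of cup and handle.
- lemon: Lemon, 75 x 59 mm, a bystander at the front left.
- teaspoon: Teaspoon, 138 mm long, lying at the right, a bystander.
There are look-alikes about, which are no part of the job. Leave any orange or purple look-alike of the loose_tin alone.

How it is judged:
By the outcome, as a careful person would: the job done as asked, in the order asked, and still so for the second after the job is handed in, with the robot touching nothing.
It also fails if it takes over 62 s, if anything falls off the work surface, if the arm or the gripper's body presses on something with over 40 N, if the wrist force passes 120 N, or if a joint passes its speed limit or range.

## Working session

There is one attempt and no reset: what is moved stays moved. The work goes in short steps, Python scripts to look and compute and a tool call to move; the robot and the scene stay as the last step left them, time stands still between calls to the robot, and variables do not carry over. Pictures are saved under pics/ and viewed, and the job is handed in when it is done.

Besides the shell and the picture viewer there is one more tool, called after "Emit:" as a command line: name --pt "numbers of a row" for each row, then --argument value for the rest. move_arm: Moves the arm, as the interface text tells. Its arguments: {"type":"object","properties":{"series":{"type":"array"},"squeeze":{"type":"number"}},"required":["series"]}

```bash
mkdir -p pics; ls; cat > h.py <<'E'
import numpy as np, cv2
from station import r, imaging
def cam(n):
    return imaging.camera(n)
def save(c,fn,crop=None,scale=1):
    im=c["image"][:,:,::-1]
    if crop: x0,y0,x1,y1=crop; im=im[y0:y1,x0:x1]
    im=cv2.resize(np.ascontiguousarray(im),None,fx=scale,fy=scale,interpolation=cv2.INTER_CUBIC)
    cv2.imwrite("pics/"+fn,im)
def ray(c,uv,z):
    K,R,t=c["camera_matrix"],c["R"],c["t"]
    d=R.T@np.linalg.solve(K,np.array([uv[0],uv[1],1.0])); o=-R.T@t
    return o+d*(z-o[2])/d[2]
def proj(c,X):
    p=c["camera_matrix"]@(c["R"]@np.array(X)+c["t"]); return p[:2]/p[2]
E
python3 - <<'E'
from h import *
s=r.read_state(); print({k:np.round(v,3) for k,v in s.items()})
for n in("scene","top"):
    c=cam(n); save(c,n+"0.png",scale=1.5); print(n,-c["R"].T@c["t"],c["R"][2])
    np.savez(n+"0.npz",**c)
E
```

```text
pics
{'time': np.float64(0.0), 'joints': array([ 1.299,  0.424,  1.631, -0.   ,  1.089, -0.019]), 'joint_vel': array([ 0.001, -0.001, -0.001, -0.001,  0.001,  0.001]), 'joint_efforts': array([ 3.0000e-03, -5.4464e+01, -2.7366e+01,  6.5000e-02,  2.3000e-02,
       -0.0000e+00]), 'tcp_pos': array([0.156, 0.605, 0.222]), 'orientation': array([-3.14 ,  0.   ,  2.889]), 'contact_force': array([-0.003,  0.362, -0.061]), 'ft_torque': array([0.007, 0.042, 0.022]), 'gripper_width': np.float64(0.088)}
scene [ 0.01793438 -0.60139541  0.70533515] [ 0.53013652  0.53217027 -0.66011368]
top [ 0.43416474 -0.09220452  0.99390339] [ 0.06756661  0.00978309 -0.9976668 ]
```

View pics/scene0.png

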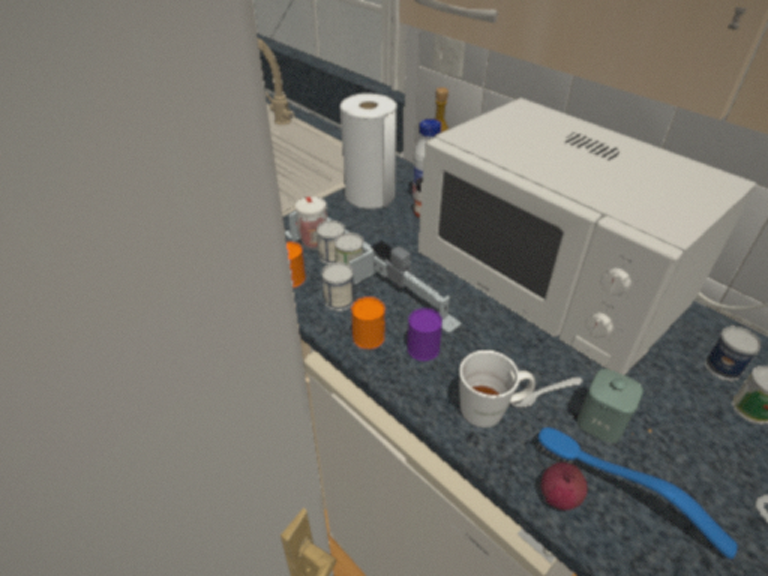

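View pics/top0.png

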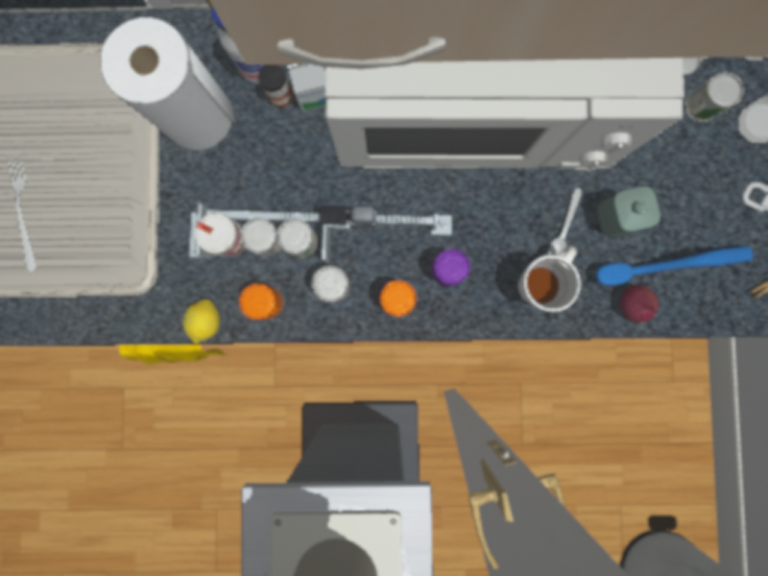

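```bash
python3 - <<'E'
from h import *
t=dict(np.load("top0.npz")); s=dict(np.load("scene0.npz"))
save(t,"top_crop.png",(115,125,320,220),3.8)
save(s,"scene_crop.png",(180,120,320,245),5)
for n,uv in dict(base=(340,560),counterfront=(400,340),mwL=(335,165),loose=(330,283),mug=(550,285)).items(): print(n,ray(t,np.array(uv)/1.5,0.0))
E
```

```text
base [ 0.0283321 -0.007316   0.       ]
counterfront [ 0.3924153  -0.11280068  0.        ]
mwL [ 0.69800032 -0.00373371  0.        ]
loose [0.49160273 0.00636207 0.        ]
mug [ 0.48319578 -0.37150549  0.        ]
```

View pics/top_crop.png

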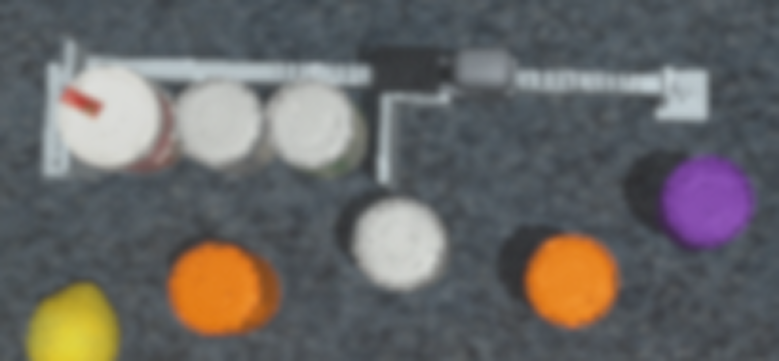

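View pics/scene_crop.png

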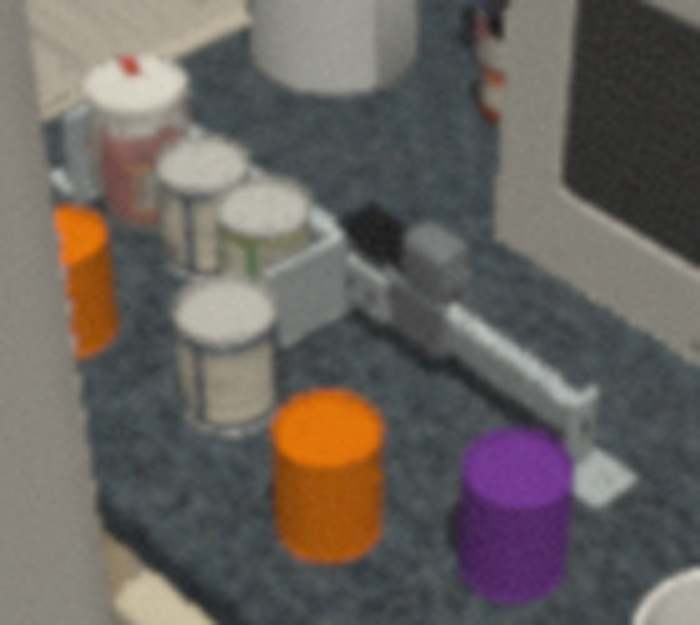

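```bash
python3 - <<'E'
from h import *
t=dict(np.load("top0.npz")); s=dict(np.load("scene0.npz"))
T=lambda u,v,z:np.round(ray(t,(115+u/3.8,125+v/3.8),z)*1000,1)
S=lambda u,v,z:np.round(ray(s,(180+u/5,120+v/5),z)*1000,1)
print("bar front L",T(175,84,.046),"R",T(655,96,.046),"rear", T(175,60,.05),T(655,70,.05))
print("plate inner",T(70,178,.07),T(70,68,.07))
print("jaw left f/b",T(379,184,.067),T(379,92,.067), "right", T(391,184,.067))
print("thumb L",T(455,68,.093),"R",T(510,68,.093),"front/back",T(482,84,.093),T(482,50,.093))
print("paddle",T(372,50,.079),T(372,88,.079))
print("jar",T(108,115,.1),"t1",T(220,122,.072),"t2",T(312,125,.072))
print("post R",T(708,118,.0),T(708,70,0.))
for n,z,uv in (("loose",.072,(400,243)),("orR",.072,(571,281)),("orL",.072,(214,288)),("pur",.072,(707,202)),("lem",.03,(72,335))): print(n,T(*uv,z))
print("scene: loose",S(225,304,.072),"jaw top",S(342,238,.067),S(272,272,.067),"t2",S(263,207,.072),"thumb top",S(436,240,.093),"pur",S(516,467,.072),"or",S(328,427,.072))
E
```

```text
bar front L [594.4 147.9  46. ] R [ 582.  -165.9   46. ] rear [609.6 147.   50. ] [ 598.5 -165.9   50. ]
plate inner [531.  208.5  70. ] [601.7 209.1  70. ]
jaw left f/b [524.8  12.2  67. ] [583.8  11.9  67. ] right [524.7   4.6  67. ]
thumb L [594.  -38.4  93. ] R [593.5 -72.6  93. ] front/back [583.7 -55.1  93. ] [605.1 -55.3  93. ]
paddle [608.7  14.8  79. ] [584.5  14.9  79. ]
jar [566.6 175.6 100. ] t1 [565.3 112.6  72. ] t2 [562.5  54.   72. ]
post R [ 573.6 -205.3    0. ] [ 606.6 -206.     0. ]
loose [486.8  -1.4  72. ]
orR [ 461.4 -108.9   72. ]
orL [459.9 116.2  72. ]
pur [ 510.1 -195.4   72. ]
lem [431.3 219.3  30. ]
scene: loose [490.5   0.9  72. ] jaw top [582.2   4.3  67. ] [531.9   8.9  67. ] t2 [564.7  53.4  72. ] thumb top [595.8 -57.8  93. ] pur [ 512.4 -196.3   72. ] or [ 464.5 -110.2   72. ]
```

```bash
python3 - <<'E'
from h import *
t=dict(np.load("top0.npz")); s=dict(np.load("scene0.npz"))
def plane(c,a,b):
    K,R=c["camera_matrix"],c["R"];o=-R.T@c["t"]
    d=[R.T@np.linalg.solve(K,np.array([*np.array(p)/1.5,1.])) for p in(a,b)]
    n=np.cross(*d);n/=np.linalg.norm(n);return n,n@o
for n,c,a,b in(("topR",t,(455,395),(620,576)),("topL",t,(447,393),(490,570)),("scn",s,(252,0),(322,570))):
    print(n,plane(c,a,b))
print("nadir",proj(t,[.434,-.0922,0])*1.5)
for z in(-.9,-.5,0,.3,.6,.8): print(z,ray(t,np.array([446,392])/1.5,z),ray(s,np.array([290,288])/1.5,z))
for uv in((328,97),(590,97),(330,165),(590,168),(340,60)):
  print(uv,[np.round(ray(t,np.array(uv)/1.5,z),3) for z in(0,.28)])
# scene: microwave corners
for uv in((432,150),(422,245)): print(proj(s,[.7,-.0,.28])*1.5,proj(s,[.7,-.0,.0])*1.5)
E
```

```text
topR (array([-0.66515086,  0.74668249,  0.0062916 ]), np.float64(-0.3513793048659263))
topL (array([-0.21866035,  0.97343424, -0.06792219]), np.float64(-0.2521977419443597))
scn (array([-0.84750025,  0.5304214 ,  0.01991134]), np.float64(-0.320148220850514))
nadir [387.62958363 315.7772594 ]
-0.9 [ 0.18541472 -0.27778862 -0.9       ] [ 0.98536538  0.9828876  -0.9       ]
-0.5 [ 0.23795173 -0.23859251 -0.5       ] [ 0.74431142  0.58813314 -0.5       ]
0 [ 0.30362298 -0.18959738  0.        ] [0.44299397 0.09469007 0.        ]
0.3 [ 0.34302573 -0.16020029  0.3       ] [ 0.26220349 -0.20137577  0.3       ]
0.6 [ 0.38242848 -0.13080321  0.6       ] [ 0.08141302 -0.49744161  0.6       ]
0.8 [ 0.40869698 -0.11120516  0.8       ] [-0.03911396 -0.69481884  0.8       ]
(328, 97) [array([0.82 , 0.008, 0.   ]), array([ 0.711, -0.02 ,  0.28 ])]
(590, 97) [array([ 0.812, -0.452,  0.   ]), array([ 0.706, -0.351,  0.28 ])]
(330, 165) [array([0.698, 0.005, 0.   ]), array([ 0.624, -0.022,  0.28 ])]
(590, 168) [array([ 0.686, -0.447,  0.   ]), array([ 0.615, -0.347,  0.28 ])]
(340, 60) [array([ 0.887, -0.014,  0.   ]), array([ 0.759, -0.036,  0.28 ])]
[421.29842757 130.00832198] [414.48572523 253.86309417]
[421.29842757 130.00832198] [414.48572523 253.86309417]
```

Candidates for the loose tin (full-size top image): the white and silver tin at (220,189), the orange ones at (171,201) and (265,199), and the purple one at (301,178). The white and silver one matches the row tins in the close crops, so I choose it.

The rail yaw is about -0.042 rad. The jaw face is at about y=12 mm and the paddle at about (594,-8).

Emit:
move_arm --pt "0 0 -10 0 0 -6 1" --pt "0 0 -10 0 0 -6 1" --pt "-31 -40 0 0 0 0 1" --pt "-31 -40 0 0 0 0 1" --pt "-31 -40 0 0 0 0 1" --pt "-31 -40 0 0 0 0 1" --pt "-31 -40 0 0 0 0 1" --pt "-31 -40 0 0 0 0 1" --pt "-31 -40 0 0 0 0 1" --pt "-31 -40 0 0 0 0 1"

```text
time: 1.35
tcp_pos: [0.3908, 0.2732, 0.2426]
orientation: [-3.142, -0.0, 3.098]
contact_force: [-0.3, 1.8, -0.3]
gripper_width: 0.0005
```

Emit:
move_arm --pt "-31 -40 0 0 0 0 1" --pt "-31 -40 0 0 0 0 1" --pt "-31 -40 0 0 0 0 1" --pt "-31 -40 0 0 0 0 1" --pt "-20 -30 0 0 0 0 1" --pt "0 0 0 0 0 0 1"

```text
time: 2.1
tcp_pos: [0.5266, 0.0768, 0.2423]
orientation: [-3.141, -0.0, 3.095]
contact_force: [0.7, 0.7, -0.6]
gripper_width: 0.0005
```

```bash
cat >> h.py <<'E'
def Rt():
    from scipy.spatial.transform import Rotation as Ro
    s=r.read_state(); return Ro.from_euler('xyz',s["orientation"]).as_matrix(), s
def to(x,y,z):
    R,s=Rt(); print("t",s["time"],"tcp",np.round(s["tcp_pos"]*1000,1),"rpy",np.round(s["orientation"],3),"F",np.round(s["contact_force"],1),"w",s["gripper_width"]," toolshift mm",np.round(R.T@(np.array([x,y,z])-s["tcp_pos"]*1000),1))
E
python3 - <<'E'
from h import *
to(594,-10,110)
R,s=Rt(); c=cam("wrist"); save(c,"w1.png",scale=1.5); np.savez("w1.npz",**c,tR=R,tp=s["tcp_pos"]); print(np.round(c["hand_eye"],3))
c=cam("top"); save(c,"t1.png",scale=1.5)
E
```

```text
t 2.1 tcp [526.6  76.8 242.3] rpy [-3.141 -0.     3.095] F [ 0.7  0.7 -0.6] w 0.0005370284139508144  toolshift mm [-71.4 -83.5 132.3]
[[ 0.001 -0.957 -0.29   0.081]
 [ 1.     0.001  0.     0.   ]
 [ 0.    -0.29   0.957 -0.161]
 [ 0.     0.     0.     1.   ]]
```

View wrist.

View pics/w1.png

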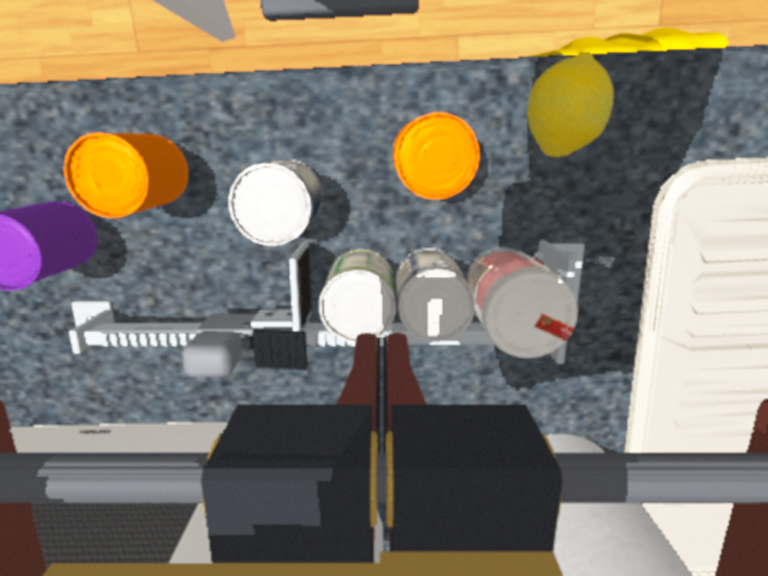

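View pics/t1.png

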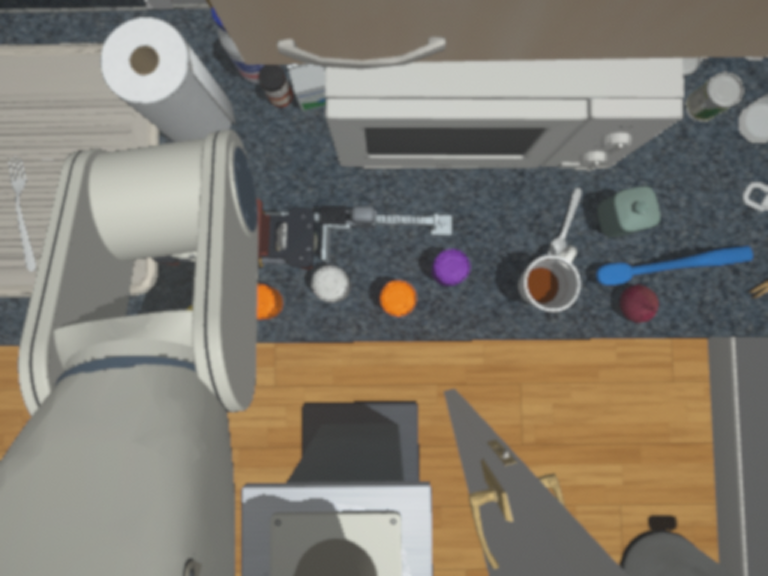

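```bash
cat >> h.py <<'E'
def wray(d,uv,z):
    H=d["hand_eye"];R,p=d["tR"],d["tp"]
    Rw=R@H[:3,:3]; o=p+R@H[:3,3]
    v=Rw@np.linalg.solve(d["camera_matrix"],np.array([uv[0]/1.5,uv[1]/1.5,1.])); return np.round((o+v*(z-o[2])/v[2])*1000,1)
E
python3 - <<'E'
from h import *
d=dict(np.load("w1.npz"))
for n,uv,z in (("jaw top leftfront",(299,248),.067),("jaw top L rear",(299,328),.067),("padL",(307,350),.079),("padR",(254,350),.069),("padfront",(280,331),.074),("padrear",(280,368),.074),("thumbL f",(241,350),.093),("thumbL r",(237,372),.093),("thumbR",(185,360),.093),("thumb f",(210,338),.093),("loose",(271,203),.072),("t2",(358,301),.072),("t1",(436,300),.072),("jar",(531,313),.1),("postL",(83,330),.054)): print(n,wray(d,uv,z))
E
```

```text
jaw top leftfront [519.   18.3  67. ]
jaw top L rear [581.   12.4  67. ]
padL [594.   19.1  79. ]
padR [596.7 -23.4  69. ]
padfront [579.9  -0.6  74. ]
padrear [610.3  -3.9  74. ]
thumbL f [585.4 -25.2  93. ]
thumbL r [602.6 -30.3  93. ]
thumbR [591.4 -66.3  93. ]
thumb f [575.2 -45.8  93. ]
loose [485.2   2.9  72. ]
t2 [559.6  58.8  72. ]
t1 [561.5 116.2  72. ]
jar [564.  177.5 100. ]
postL [ 580.1 -161.1   54. ]
```

Emit:
move_arm --pt "-24 -27 20 0 0 0 1" --pt "-24 -27 20 0 0 0 1" --pt "-23 -27 20 0 0 0 1" --pt "0 0 35 0 0 0 1" --pt "0 0 30 0 0 0 1" --pt "0 0 0 0 0 0 1" --pt "0 0 0 0 0 0 1"

```text
time: 3.08
tcp_pos: [0.5936, -0.0045, 0.1187]
orientation: [3.142, 0.001, 3.099]
contact_force: [0.3, -0.5, -0.0]
gripper_width: 0.0005
```

```bash
python3 - <<'E'
from h import *
to(594,-8,80)
R,s=Rt(); c=cam("wrist"); save(c,"w2.png",scale=1.5); np.savez("w2.npz",**c,tR=R,tp=s["tcp_pos"])
c=cam("scene"); save(c,"s2.png",(170,60,330,245),4)
E
```

```text
t 3.075 tcp [593.6  -4.5 118.7] rpy [3.142e+00 1.000e-03 3.099e+00] F [ 0.3 -0.5 -0. ] w 0.00046622196274412044  toolshift mm [-0.5 -3.5 38.7]
```

View pics/w2.png

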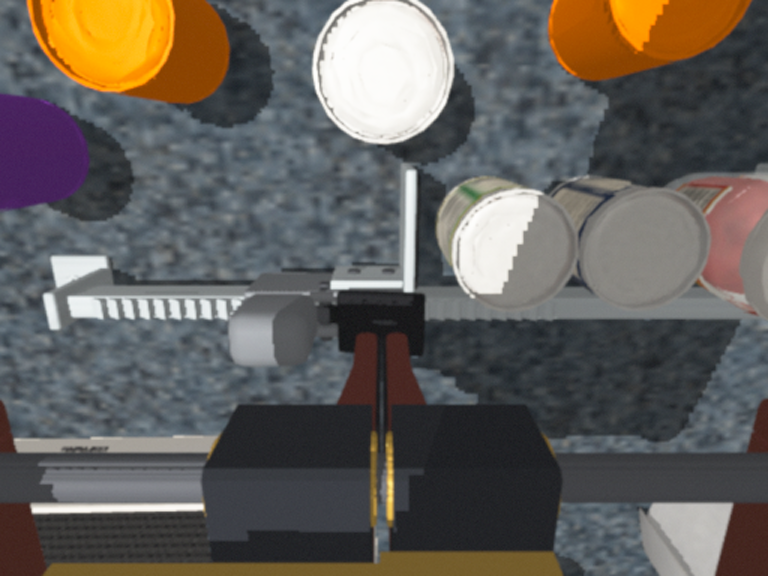

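View pics/s2.png

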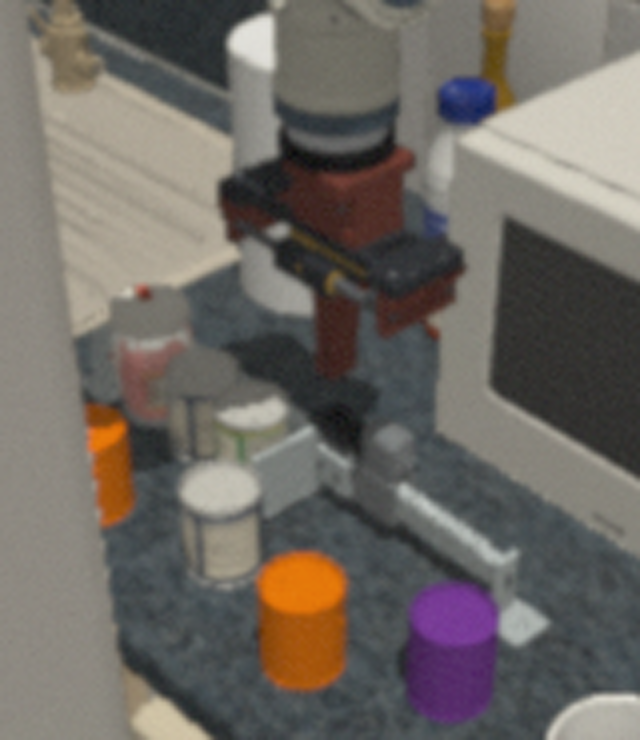

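```bash
python3 - <<'E'
from h import *
d=dict(np.load("w2.npz"))
for n,uv,z in (("jaw fl",(417,168),.067),("jaw r",(412,290),.067),("padL",(424,320),.079),("padR",(338,320),.069),("padfront",(380,292),.074),("padrear",(380,354),.074),("thumbL top",(312,345),.093),("thumbR",(230,345),.093),("thumb fr",(270,318),.093),("loose",(384,71),.072),("t2",(515,249),.072),("t1",(644,247),.072),("postL",(83,330),.054)): print(n,wray(d,uv,z))
E
```

```text
jaw fl [525.9  14.5  67. ]
jaw r [581.6  11.1  67. ]
padL [592.2  15.6  79. ]
padR [594.4 -24.4  69. ]
padfront [579.7  -3.8  74. ]
padrear [610.5  -5.1  74. ]
thumbL top [596.1 -33.5  93. ]
thumbR [594.6 -68.5  93. ]
thumb fr [583.1 -50.1  93. ]
loose [487.1   1.7  72. ]
t2 [562.7  57.2  72. ]
t1 [564.1 114.7  72. ]
postL [ 600.4 -156.6   54. ]
```

Emit:
move_arm --pt "-1 -7 20 0 0 0 1" --pt "0 0 20 0 0 0 1" --pt "0 0 0 0 0 0 1" --pt "0 0 2 0 0 0 1" --pt "0 0 2 0 0 0 1" --pt "0 0 0 0 0 0 1"

```text
time: 3.92
tcp_pos: [0.5941, -0.0124, 0.0739]
orientation: [-3.142, 0.0, 3.098]
contact_force: [0.3, -0.6, 0.2]
gripper_width: 0.0007
```

```bash
python3 - <<'E'
from h import *
to(595,-12,67)
E
```

```text
t 3.925 tcp [594.1 -12.4  73.9] rpy [-3.142  0.     3.098] F [ 0.3 -0.6  0.2] w 0.0007442311858399203  toolshift mm [-0.9  0.4  6.9]
```

Emit:
move_arm --pt "0 0 1.5 0 0 0 1" --pt "0 0 1.5 0 0 0 1" --pt "0 0 0 0 0 0 1"

```text
time: 4.3
tcp_pos: [0.5939, -0.0124, 0.0706]
orientation: [3.142, -0.0, 3.098]
contact_force: [-1.3, -0.4, 0.5]
gripper_width: 0.0003
```

Emit:
move_arm --pt "0 0 1.5 0 0 0 1" --pt "0 0 1 0 0 0 1" --pt "0 0 0 0 0 0 1"

```text
time: 4.68
tcp_pos: [0.5941, -0.0123, 0.0684]
orientation: [3.141, 0.0, 3.098]
contact_force: [0.8, 2.0, 3.7]
gripper_width: 0.0002
```

Emit:
move_arm --pt "0 0 1.5 0 0 0 1" --pt "0 0 0 0 0 0 1"

```text
time: 4.92
tcp_pos: [0.5941, -0.0124, 0.0668]
orientation: [-3.142, 0.0, 3.098]
contact_force: [-0.7, 1.0, 5.5]
gripper_width: 0.0002
```

```bash
python3 - <<'E'
from h import *
to(595,-12,67)
R,s=Rt(); c=cam("wrist"); save(c,"w3.png",(100,150,350,280),3.2)
E
```

```text
t 4.925 tcp [594.1 -12.4  66.8] rpy [-3.142  0.     3.098] F [-0.7  1.   5.5] w 0.00024466505936416514  toolshift mm [-0.9  0.5 -0.2]
```

View pics/w3.png

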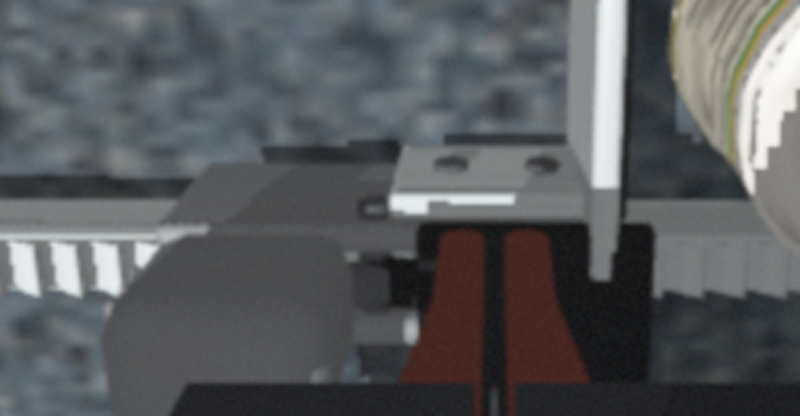

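Emit:
move_arm --pt "0 0 1 0 0 0 1" --pt "0 0 0 0 0 0 1"

```text
time: 5.22
tcp_pos: [0.5941, -0.0125, 0.066]
orientation: [-3.142, 0.0, 3.098]
contact_force: [-2.0, 1.1, 7.1]
gripper_width: 0.0008
```

Emit:
move_arm --pt "0 -4 0 0 0 0 1" --pt "0 -4 0 0 0 0 1" --pt "0 -4 0 0 0 0 1" --pt "0 0 0 0 0 0 1"

```text
time: 5.72
tcp_pos: [0.5935, -0.0249, 0.066]
orientation: [-3.141, 0.0, 3.098]
contact_force: [-1.4, -1.6, 5.8]
gripper_width: 0.0007
```

```bash
python3 - <<'E'
from h import *
to(595,-12,67)
R,s=Rt(); c=cam("wrist"); save(c,"w4.png",(100,130,350,280),3.2)
E
```

```text
t 5.725 tcp [593.5 -24.9  66. ] rpy [-3.141  0.     3.098] F [-1.4 -1.6  5.8] w 0.0006585749780909571  toolshift mm [-0.9 12.9 -1. ]
```

View pics/w4.png

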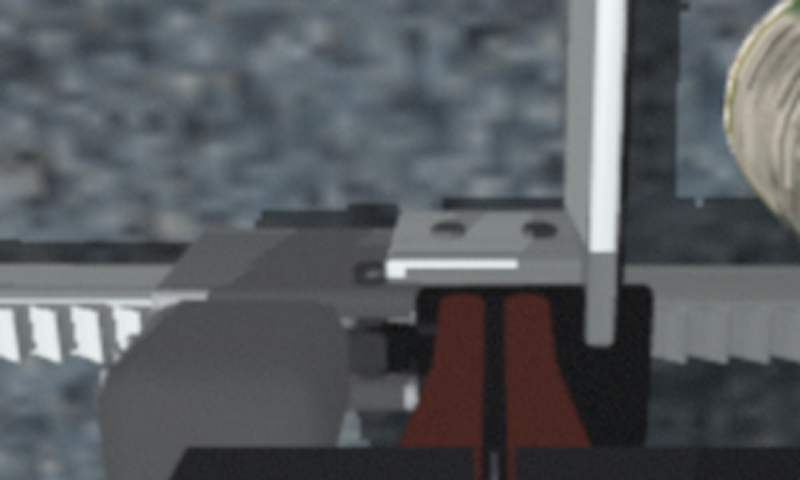

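Emit:
move_arm --pt "0 -5 0 0 0 0 1" --pt "0 -5 0 0 0 0 1" --pt "0 -5 0 0 0 0 1" --pt "0 -5 0 0 0 0 1" --pt "0 -5 0 0 0 0 1" --pt "0 -5 0 0 0 0 1" --pt "0 -5 0 0 0 0 1" --pt "0 0 0 0 0 0 1"

```text
time: 6.78
tcp_pos: [0.592, -0.06, 0.0659]
orientation: [-3.141, 0.0, 3.098]
contact_force: [-0.7, -1.4, 5.0]
gripper_width: 0.0006
```

```bash
python3 - <<'E'
from h import *
to(595,-12,67)
R,s=Rt(); c=cam("wrist"); save(c,"w5.png",(0,100,350,280),2.2)
E
```

```text
t 6.775 tcp [592.  -60.   65.9] rpy [-3.141  0.     3.098] F [-0.7 -1.4  5. ] w 0.0005704527009324824  toolshift mm [-0.9 48.1 -1.1]
```

View pics/w5.png

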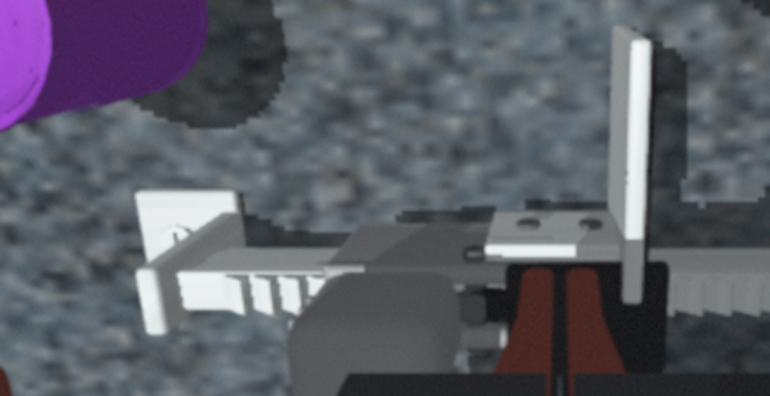

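Emit:
move_arm --pt "0 -5 0 0 0 0 1" --pt "0 -5 0 0 0 0 1" --pt "0 -5 0 0 0 0 1" --pt "0 -5 0 0 0 0 1" --pt "0 -5 0 0 0 0 1" --pt "0 -3 0 0 0 0 1" --pt "0 0 0 0 0 0 1"

```text
time: 7.7
tcp_pos: [0.5907, -0.0878, 0.0659]
orientation: [-3.141, 0.0, 3.098]
contact_force: [-1.6, -0.4, 4.9]
gripper_width: 0.0004
```

Emit:
move_arm --pt "0 -3 0 0 0 0 1" --pt "0 -3 0 0 0 0 1" --pt "0 -2 0 0 0 0 1" --pt "0 0 0 0 0 0 1"

```text
time: 8.2
tcp_pos: [0.5913, -0.094, 0.0668]
orientation: [3.14, 0.002, 3.098]
contact_force: [-1.1, 9.5, 12.7]
gripper_width: 0.0002
```

```bash
python3 - <<'E'
from h import *
to(595,-12,67)
R,s=Rt(); c=cam("wrist"); save(c,"w6.png",(0,100,350,280),2.2)
E
```

```text
t 8.2 tcp [591.3 -94.   66.8] rpy [3.140e+00 2.000e-03 3.098e+00] F [-1.1  9.5 12.7] w 0.00020173063942715197  toolshift mm [-0.  82.1 -0. ]
```

View pics/w6.png

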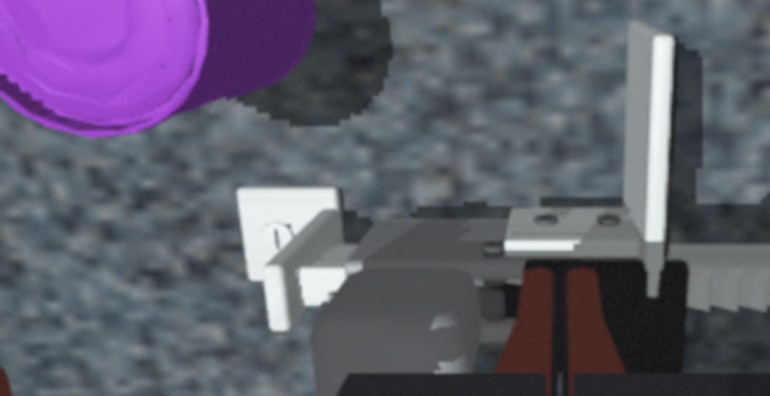

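Emit:
move_arm --pt "0 -2 0 0 0 0 1" --pt "0 -2 0 0 0 0 1" --pt "0 -2 0 0 0 0 1" --pt "0 0 0 0 0 0 1"

```text
time: 8.75
tcp_pos: [0.5918, -0.0992, 0.0676]
orientation: [3.139, 0.003, 3.097]
contact_force: [-0.0, 14.2, 18.0]
gripper_width: 0.0001
```

```bash
python3 - <<'E'
from h import *
to(595,-12,67)
R,s=Rt(); c=cam("wrist"); save(c,"w7.png",(0,100,350,280),2.2)
E
```

```text
t 8.75 tcp [591.8 -99.2  67.6] rpy [3.139e+00 3.000e-03 3.097e+00] F [-0.  14.2 18. ] w 0.00013572424256399725  toolshift mm [ 0.6 87.2  0.8]
```

View pics/w7.png

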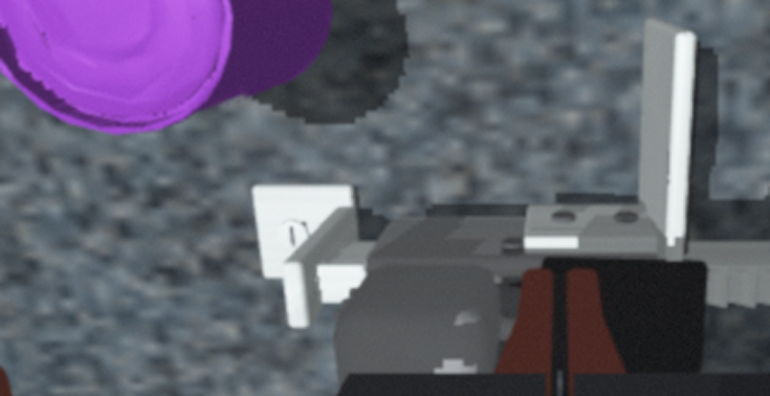

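```bash
python3 - <<'E'
from h import *
R,s=Rt(); c=cam("wrist"); save(c,"w8.png",scale=1.5); np.savez("w8.npz",**c,tR=R,tp=s["tcp_pos"])
d=dict(np.load("w8.npz"))
f=lambda u,v:((u/2.2)*1.5,(100+v/2.2)*1.5)
for n,uv,z in (("jaw L fr",f(695,35),.067),("jaw L rear",f(686,240),.067),("padL",f(706,300),.068),("thumbR",f(337,330),.093),("thumbL",f(497,330),.093),("postTopL",f(320,300),.054),("postTopR",f(287,300),.054),("footR",f(253,230),.003)): print(n,wray(d,uv,z))
E
```

```text
jaw L fr [523.6 -64.9  67. ]
jaw L rear [573.1 -66.4  67. ]
padL [589.1 -61.4  68. ]
thumbR [ 580.4 -146.1   93. ]
thumbL [ 582.  -111.6   93. ]
postTopL [ 591.3 -164.    54. ]
postTopR [ 590.9 -173.1   54. ]
footR [ 587.7 -203.2    3. ]
```

Emit:
move_arm --pt "0 2 -5 0 0 0 1" --pt "0 0 -30 0 0 0 1" --pt "0 0 -50 0 0 0 1" --pt "40 23 -10 0 0 0 0.55" --pt "40 23 0 0 0 0 0.55" --pt "40 23 0 0 0 0 0.55" --pt "36 22 0 0 0 0 0.55" --pt "0 0 0 0 0 0 0.55" --pt "0 0 0 0 0 0 0.55"

```text
time: 9.98
tcp_pos: [0.4392, -0.0019, 0.1609]
orientation: [-3.141, 0.001, 3.099]
contact_force: [0.7, 0.3, -0.2]
gripper_width: 0.0393
```

```bash
python3 - <<'E'
from h import *
to(440,1,30)
R,s=Rt(); c=cam("wrist"); save(c,"w9.png",scale=1.5); np.savez("w9.npz",**c,tR=R,tp=s["tcp_pos"])
E
```

```text
t 9.975 tcp [439.2  -1.9 160.9] rpy [-3.141e+00  1.000e-03  3.099e+00] F [ 0.7  0.3 -0.2] w 0.03932160596662499  toolshift mm [ -0.5   3.  130.9]
```

View pics/w9.png

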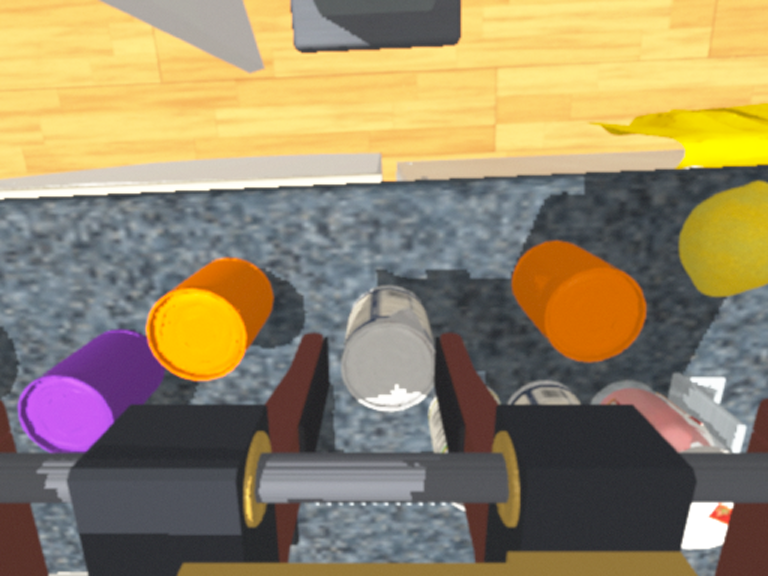

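```bash
python3 - <<'E'
from h import *
d=dict(np.load("w9.npz"))
for n,uv,z in (("tin front bottom",(388,287),0),("tin top c",(389,363),.072),("finger tips L",(452,335),.161),("R",(315,335),.161)): print(n,wray(d,uv,z))
E
```

```text
tin front bottom [459.8   2.6   0. ]
tin top c [483.1   1.3  72. ]
finger tips L [428.3  25.  161. ]
R [426.2 -25.  161. ]
```

Emit:
move_arm --pt "2 3 40 0 0 0 0.55" --pt "0 0 45 0 0 0 0.55" --pt "0 0 35 0 0 0 0.55" --pt "0 0 12 0 0 0 0.55" --pt "0 0 0 0 0 0 0.55"

```text
time: 10.65
tcp_pos: [0.4367, 0.0011, 0.0282]
orientation: [-3.142, -0.001, 3.098]
contact_force: [0.8, -0.4, 0.5]
gripper_width: 0.0391
```

```bash
python3 - <<'E'
from h import *
to(529,-8,28)
R,s=Rt(); c=cam("wrist"); save(c,"w10.png",scale=1.5)
E
```

```text
t 10.65 tcp [436.7   1.1  28.2] rpy [-3.142e+00 -1.000e-03  3.098e+00] F [ 0.8 -0.4  0.5] w 0.03914114858894294  toolshift mm [-92.7  -5.    0.1]
```

View pics/w10.png

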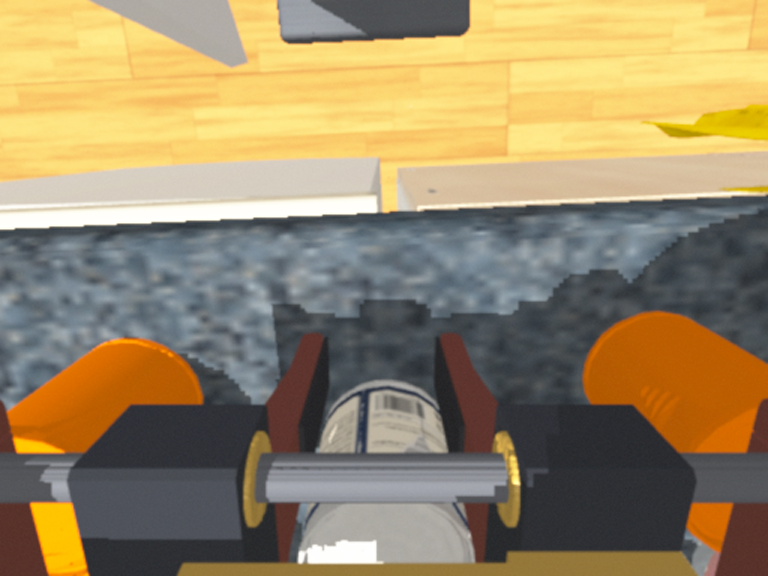

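Emit:
move_arm --pt "-10 0 0 0 0 0 0.55" --pt "-6 0 0 0 0 0 0.55" --pt "-6 -0.5 0 0 0 0 0.55" --pt "-6 -1 0 0 0 0 0.55" --pt "-6 -1 0 0 0 0 0.55" --pt "-6 -1 0 0 0 0 0.55" --pt "-6 -1 0 0 0 0 0.55" --pt "-6 -1 0 0 0 0 0.55" --pt "-6 -1 0 0 0 0 0.55" --pt "0 0 0 0 0 0 0.55"

```text
time: 11.95
tcp_pos: [0.4953, -0.0078, 0.0287]
orientation: [-3.142, 0.002, 3.098]
contact_force: [-0.2, 0.7, 0.7]
gripper_width: 0.0395
```

```bash
python3 - <<'E'
from h import *
to(529,-8,28)
c=cam("top"); save(c,"t10.png",scale=1.5)
R,s=Rt(); c=cam("wrist"); save(c,"w11.png",scale=1.5)
c=cam("scene"); save(c,"s11.png",(170,90,330,245),4)
E
```

```text
t 11.95 tcp [495.3  -7.8  28.7] rpy [-3.142e+00  2.000e-03  3.098e+00] F [-0.2  0.7  0.7] w 0.039450747652762484  toolshift mm [-33.6   1.2   0.8]
```

View pics/s11.png

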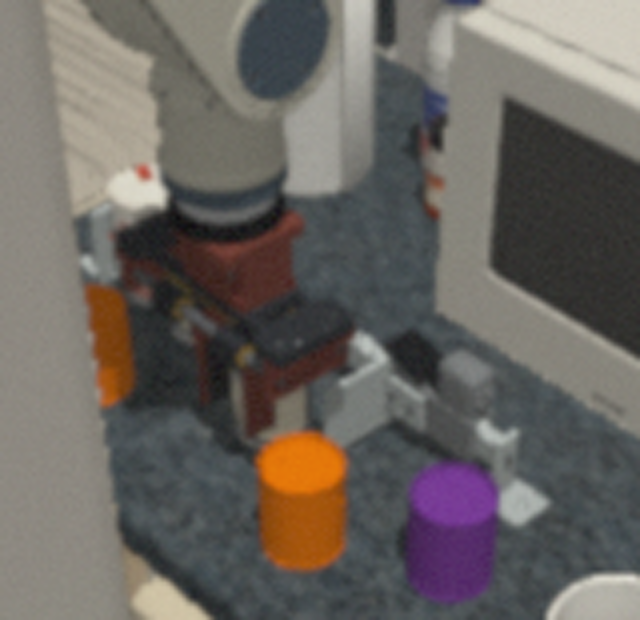

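View pics/w11.png

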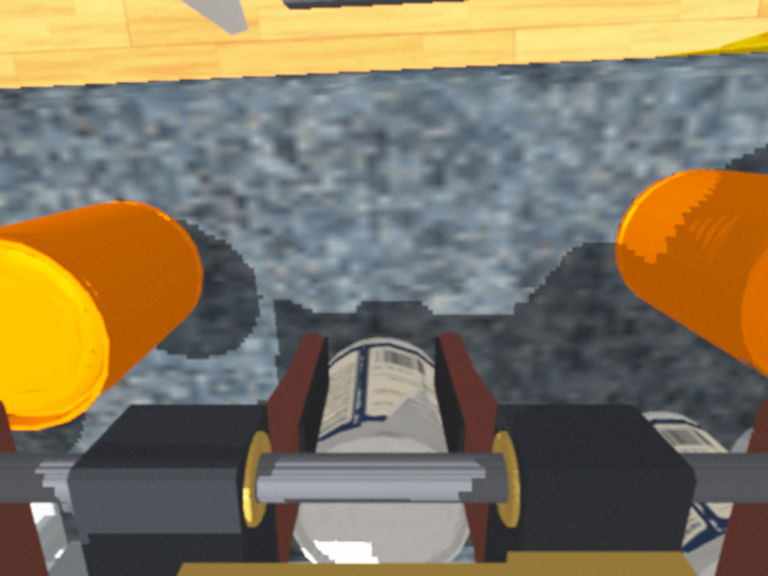

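Emit:
move_arm --pt "-6 0 0 0 0 0 0.55" --pt "-6 0 0 0 0 0 0.55" --pt "-6 0 0 0 0 0 0.55" --pt "-6 0 0 0 0 0 0.55" --pt "-4 0 0 0 0 0 0.55" --pt "0 0 0 0 0 0 0.55"

```text
time: 12.85
tcp_pos: [0.5225, -0.0088, 0.0287]
orientation: [-3.142, 0.001, 3.098]
contact_force: [-0.4, -0.1, -1.2]
gripper_width: 0.0394
```

Emit:
move_arm --pt "-2 0 0 0 0 0 0.55" --pt "-2 0 0 0 0 0 0.55" --pt "0 0 0 0 0 0 0.55"

```text
time: 13.22
tcp_pos: [0.5261, -0.009, 0.0287]
orientation: [-3.142, 0.0, 3.098]
contact_force: [-0.2, 0.6, -0.4]
gripper_width: 0.0397
```

Emit:
move_arm --pt "-2 0 0 0 0 0 0.55" --pt "0 0 0 0 0 0 0.55"

```text
time: 13.48
tcp_pos: [0.5283, -0.0091, 0.0287]
orientation: [3.142, 0.0, 3.098]
contact_force: [-0.9, -0.1, -0.4]
gripper_width: 0.0397
```

Emit:
move_arm --pt "-2 0 0 0 0 0 0.55" --pt "0 0 0 0 0 0 0.55"

```text
time: 13.72
tcp_pos: [0.5303, -0.0092, 0.0287]
orientation: [-3.142, 0.0, 3.098]
contact_force: [-1.1, -0.0, -0.9]
gripper_width: 0.0397
```

Emit:
move_arm --pt "-1 0 0 0 0 0 0.55" --pt "0 0 0 0 0 0 0.55"

```text
time: 13.98
tcp_pos: [0.5311, -0.0092, 0.0287]
orientation: [-3.142, 0.0, 3.098]
contact_force: [-0.8, 0.5, 1.5]
gripper_width: 0.0393
```

Emit:
move_arm --pt "-1.5 0 0 0 0 0 0.55" --pt "0 0 0 0 0 0 0.55"

```text
time: 14.22
tcp_pos: [0.5328, -0.0093, 0.0287]
orientation: [3.142, 0.0, 3.098]
contact_force: [-1.1, 0.2, 0.4]
gripper_width: 0.0397
```

Emit:
move_arm --pt "-1.5 0 0 0 0 0 0.55" --pt "0 0 0 0 0 0 0.55"

```text
time: 14.48
tcp_pos: [0.5337, -0.0093, 0.0286]
orientation: [-3.142, -0.001, 3.098]
contact_force: [-2.3, -0.8, 2.9]
gripper_width: 0.0397
```

```bash
python3 - <<'E'
from h import *
to(529,-8,28)
R,s=Rt(); c=cam("wrist"); save(c,"w12.png",scale=1.5);np.savez("w12.npz",**c,tR=R,tp=s["tcp_pos"])
c=cam("top"); save(c,"t12.png",(110,110,320,220),3.6)
E
```

```text
t 14.475 tcp [533.7  -9.3  28.6] rpy [-3.142e+00 -1.000e-03  3.098e+00] F [-2.3 -0.8  2.9] w 0.03974378773401716  toolshift mm [4.7 1.1 0.6]
```

View pics/w12.png

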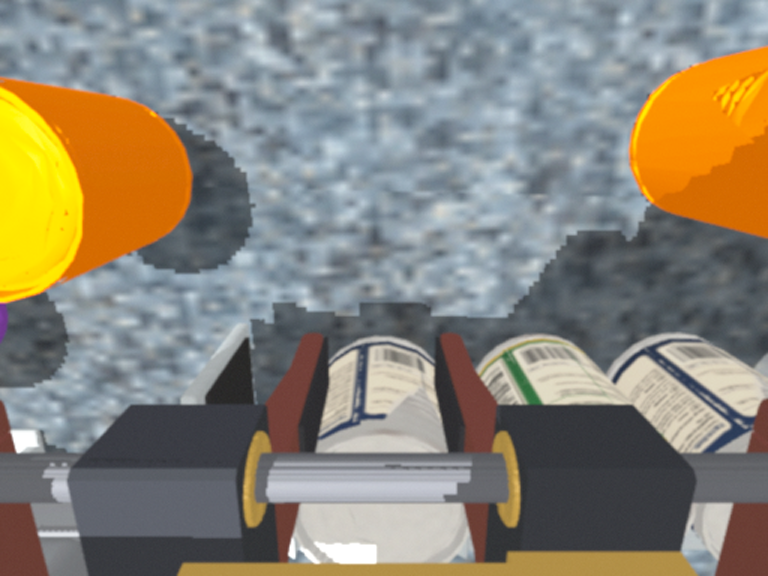

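View pics/t12.png

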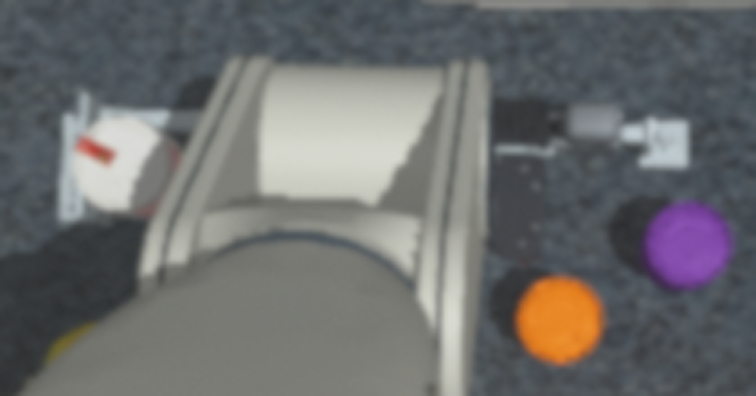

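Emit:
move_arm --pt "-1 0 0 0 0 0 0.55" --pt "0 0 0 0 0 0 0.55"

```text
time: 14.82
tcp_pos: [0.5338, -0.0093, 0.0285]
orientation: [-3.142, -0.002, 3.098]
contact_force: [-6.4, 0.3, 3.6]
gripper_width: 0.0393
```

```bash
python3 - <<'E'
from h import *
to(529,-8,28)
d=dict(np.load("w12.npz"))
for uv in((385,337),(540,335),(680,333)): print(wray(d,uv,0))
E
```

```text
t 14.825 tcp [533.8  -9.3  28.5] rpy [-3.142e+00 -2.000e-03  3.098e+00] F [-6.4  0.3  3.6] w 0.0392751008057516  toolshift mm [4.8 1.1 0.5]
[535.   -7.1   0. ]
[536.9  59.7   0. ]
[538.5 119.8   0. ]
```

Emit:
move_arm --pt "6 0 0 0 0 0 0.55" --pt "12 0 0 0 0 0 0.55" --pt "12 0 -20 0 0 0 0.55" --pt "0 0 -50 0 0 0 0.55" --pt "0 0 -50 0 0 0 0.55" --pt "-15 -28 0 0 0 0 1" --pt "-16 -28 0 0 0 0 1" --pt "-16 -30 0 0 0 0 1" --pt "0 0 0 0 0 0 1" --pt "0 0 0 0 0 0 1"

```text
time: 16.08
tcp_pos: [0.5474, -0.0956, 0.1484]
orientation: [3.141, -0.001, 3.098]
contact_force: [-0.1, 0.6, -0.9]
gripper_width: 0.0003
```

```bash
python3 - <<'E'
from h import *
to(547,-97,30)
R,s=Rt(); c=cam("wrist"); save(c,"w13.png",scale=1.5);np.savez("w13.npz",**c,tR=R,tp=s["tcp_pos"])
E
```

```text
t 16.075 tcp [547.4 -95.6 148.4] rpy [ 3.141e+00 -1.000e-03  3.098e+00] F [-0.1  0.6 -0.9] w 0.00032462407627246423  toolshift mm [  0.2  -1.5 118.4]
```

View pics/w13.png

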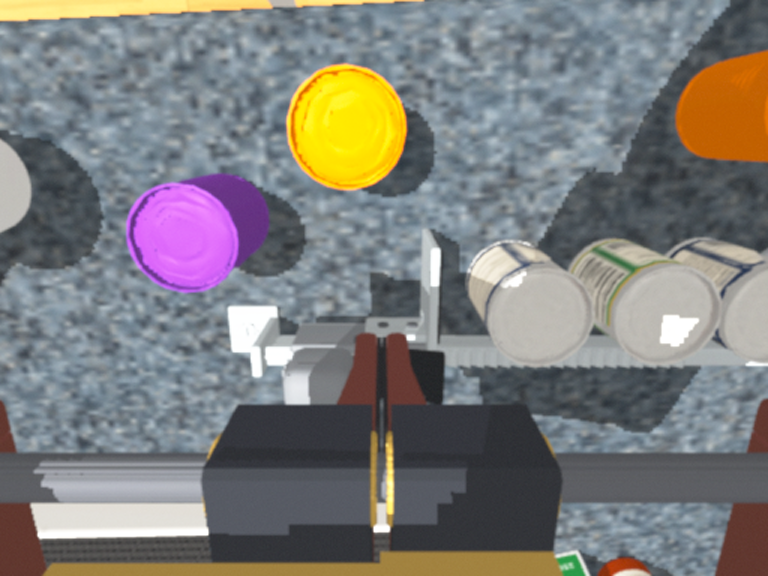

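```bash
python3 - <<'E'
from h import *
d=dict(np.load("w13.npz"))
for n,uv,z in (("brk front",(390,318),.055),("brk lower",(320,322),.045),("jawR",(423,240),.067),("jaw front",(430,230),.067),("jawRbot",(423,290),.03)): print(n,wray(d,uv,z))
E
```

```text
brk front [565.1 -90.7  55. ]
brk lower [ 569.7 -132.4   45. ]
jawR [518. -72.  67.]
jaw front [512.9 -68.3  67. ]
jawRbot [557.2 -69.6  30. ]
```

Emit:
move_arm --pt "5 -2 40 0 0 0 1" --pt "0 0 40 0 0 0 1" --pt "0 0 36 0 0 0 1" --pt "0 0 0 0 0 0 1"

```text
time: 16.62
tcp_pos: [0.5406, -0.0965, 0.0306]
orientation: [3.141, -0.006, 3.099]
contact_force: [-0.1, -0.1, 0.4]
gripper_width: 0.0002
```

```bash
python3 - <<'E'
from h import *
to(542,-97,32)
R,s=Rt(); c=cam("wrist"); save(c,"w14.png",scale=1.5)
c=cam("scene"); save(c,"s14.png",(170,90,330,245),4)
E
```

```text
t 16.625 tcp [540.6 -96.5  30.6] rpy [ 3.141 -0.006  3.099] F [-0.1 -0.1  0.4] w 0.0002424054011366668  toolshift mm [-1.4 -0.5 -1.4]
```

View pics/w14.png

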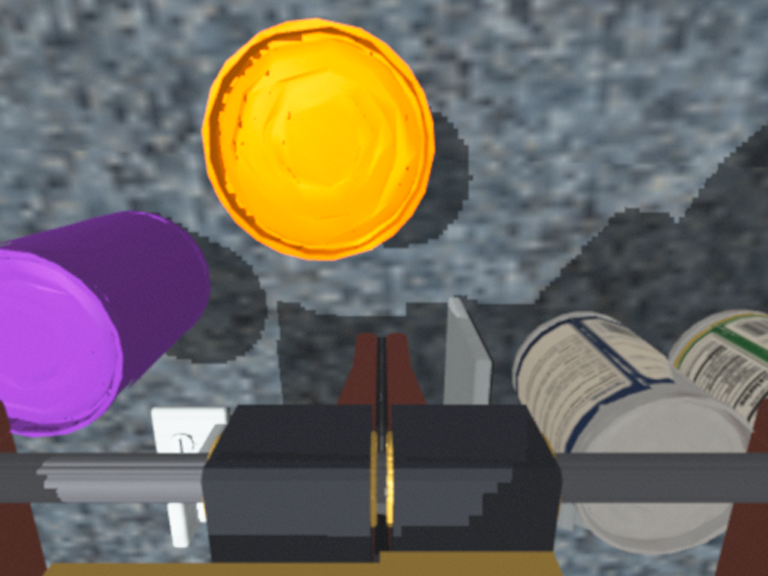

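View pics/s14.png

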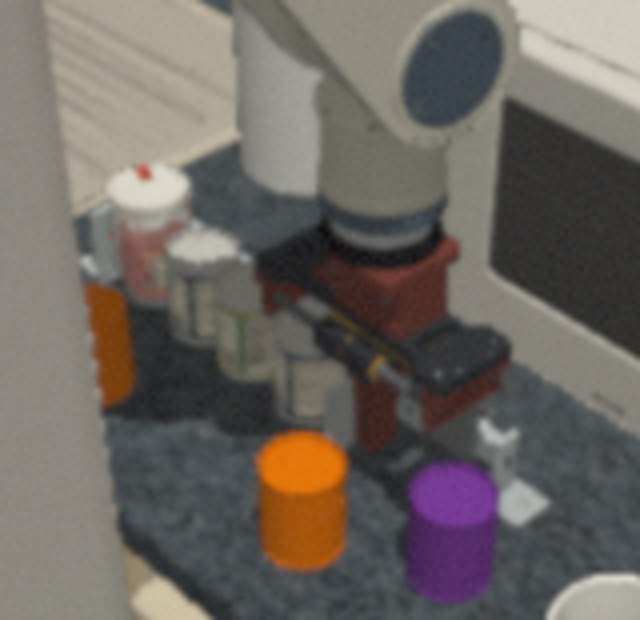

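Emit:
move_arm --pt "0 5 0 0 0 0 1" --pt "0 4 0 0 0 0 1" --pt "0 4 0 0 0 0 1" --pt "0 4 0 0 0 0 1" --pt "0 4 0 0 0 0 1" --pt "0 4 0 0 0 0 1" --pt "0 4 0 0 0 0 1" --pt "0 0 0 0 0 0 1"

```text
time: 17.73
tcp_pos: [0.5445, -0.0685, 0.0327]
orientation: [3.141, 0.0, 3.098]
contact_force: [-1.0, -1.3, 0.4]
gripper_width: 0.0001
```

Emit:
move_arm --pt "0 4 0 0 0 0 1" --pt "0 4 0 0 0 0 1" --pt "0 3 0 0 0 0 1" --pt "0 0 0 0 0 0 1"

```text
time: 18.23
tcp_pos: [0.5448, -0.0573, 0.0326]
orientation: [3.141, -0.0, 3.099]
contact_force: [-0.7, -0.2, 0.2]
gripper_width: 0.0005
```

```bash
python3 - <<'E'
from h import *
to(542,-97,32)
R,s=Rt(); c=cam("wrist"); save(c,"w15.png",scale=1.5)
E
```

```text
t 18.225 tcp [544.8 -57.3  32.6] rpy [ 3.141 -0.     3.099] F [-0.7 -0.2  0.2] w 0.0005220467132262322  toolshift mm [  1.1 -39.8   0.6]
```

View pics/w15.png

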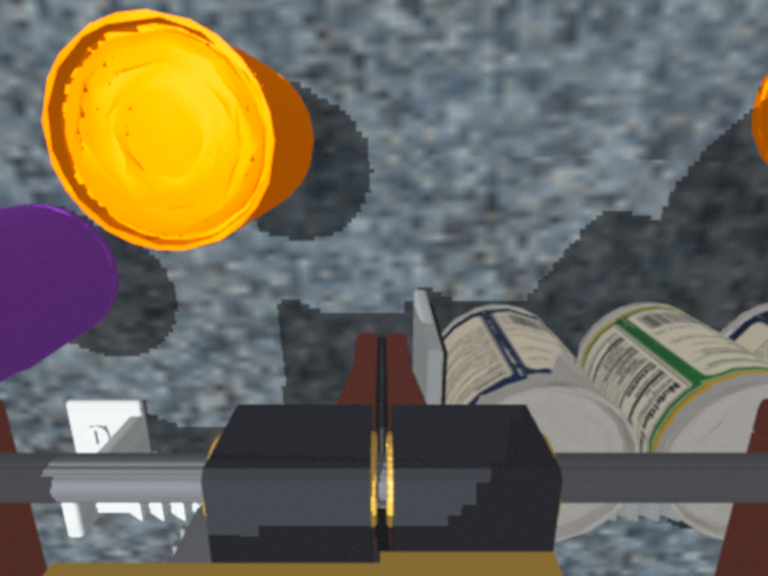

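Emit:
move_arm --pt "0 3 0 0 0 0 1" --pt "0 3 0 0 0 0 1" --pt "0 2 0 0 0 0 1"

```text
time: 18.65
tcp_pos: [0.5452, -0.0499, 0.0327]
orientation: [-3.141, -0.0, 3.098]
contact_force: [0.2, -1.6, 0.0]
gripper_width: 0.0006
```

Emit:
move_arm --pt "0 2 0 0 0 0 1" --pt "0 2 0 0 0 0 1"

```text
time: 18.9
tcp_pos: [0.5454, -0.0463, 0.0327]
orientation: [-3.141, -0.0, 3.099]
contact_force: [-0.7, -8.1, -0.3]
gripper_width: 0.0001
```

```bash
python3 - <<'E'
from h import *
to(542,-97,32)
R,s=Rt(); c=cam("wrist"); save(c,"w16.png",scale=1.5)
E
```

```text
t 18.9 tcp [545.4 -46.3  32.7] rpy [-3.141 -0.     3.099] F [-0.7 -8.1 -0.3] w 0.00014957673224871024  toolshift mm [  1.2 -50.8   0.7]
```

View pics/w16.png

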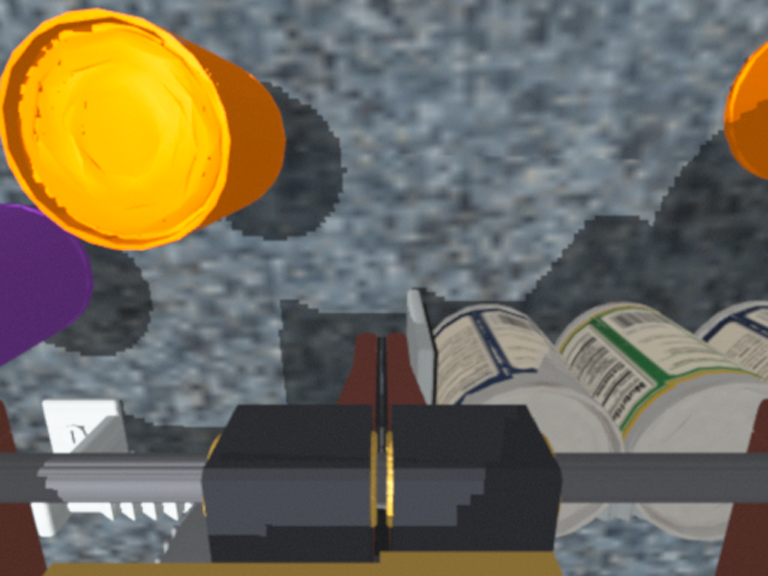

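Emit:
move_arm --pt "0 2 0 0 0 0 1" --pt "0 2 0 0 0 0 1"

```text
time: 19.2
tcp_pos: [0.5456, -0.0423, 0.0326]
orientation: [-3.141, -0.0, 3.098]
contact_force: [0.1, -4.0, -0.8]
gripper_width: 0.0003
```

Emit:
move_arm --pt "0 2 0 0 0 0 1" --pt "0 2 0 0 0 0 1"

```text
time: 19.45
tcp_pos: [0.5457, -0.0387, 0.0326]
orientation: [-3.14, -0.0, 3.099]
contact_force: [-1.0, -11.2, -0.3]
gripper_width: 0.0003
```

Emit:
move_arm --pt "0 2 0 0 0 0 1" --pt "0 2 0 0 0 0 1"

```text
time: 19.7
tcp_pos: [0.5459, -0.0354, 0.0327]
orientation: [-3.139, 0.0, 3.099]
contact_force: [-1.5, -20.2, -0.4]
gripper_width: 0.0005
```

```bash
python3 - <<'E'
from h import *
to(542,-97,32)
R,s=Rt(); c=cam("wrist"); save(c,"w17.png",scale=1.5)
c=cam("scene"); save(c,"s17.png",(170,90,330,245),4)
E
```

```text
t 19.7 tcp [545.9 -35.4  32.7] rpy [-3.139  0.     3.099] F [ -1.5 -20.2  -0.4] w 0.0004653597168136984  toolshift mm [  1.3 -61.7   0.8]
```

View pics/w17.png

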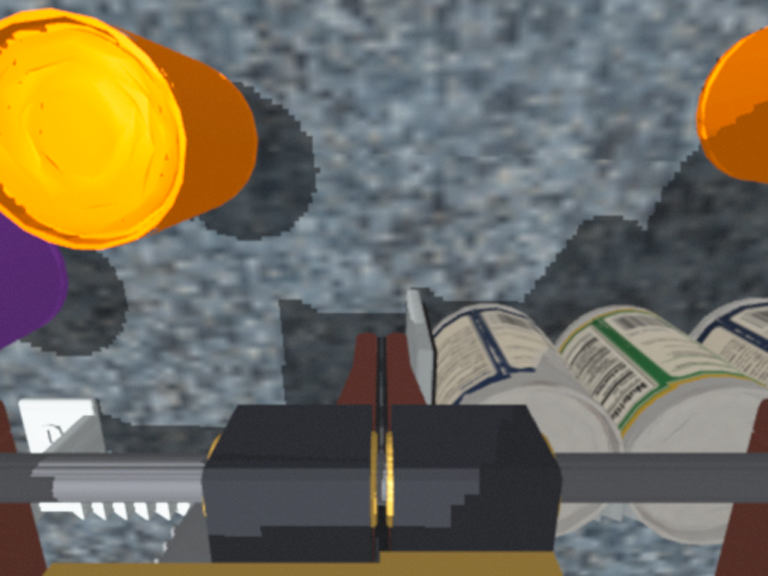

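View pics/s17.png

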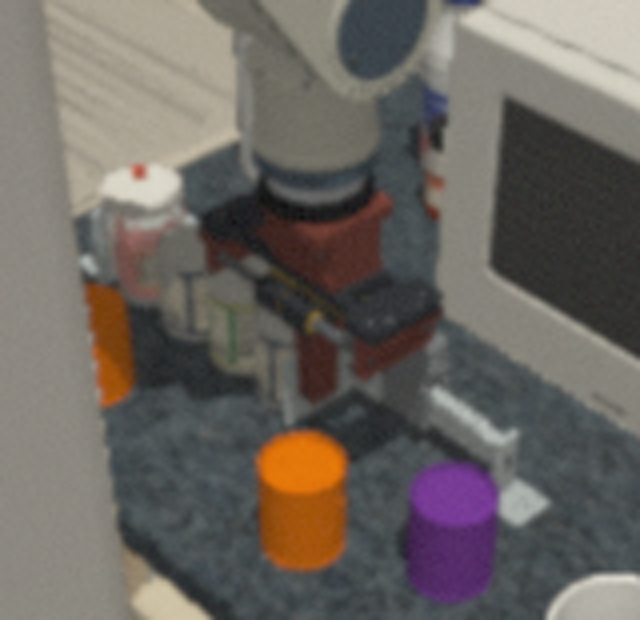

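Emit:
move_arm --pt "0 1 0 0 0 0 1" --pt "0 0 0 0 0 0 1"

```text
time: 20.05
tcp_pos: [0.5459, -0.0353, 0.0327]
orientation: [-3.139, -0.0, 3.099]
contact_force: [-0.7, -20.9, -1.3]
gripper_width: 0.0001
```

Emit:
move_arm --pt "0 1 0 0 0 0 1" --pt "0 0 0 0 0 0 1"

```text
time: 20.3
tcp_pos: [0.5459, -0.0352, 0.0327]
orientation: [-3.138, 0.0, 3.099]
contact_force: [-1.2, -25.7, -1.1]
gripper_width: 0.0008
```

Emit:
move_arm --pt "0 -3 0 0 0 0 1" --pt "0 -4 0 0 0 0 1" --pt "0 -6 0 0 0 0 1" --pt "10 -6 0 0 0 0 1" --pt "0 0 -40 0 0 0 1" --pt "0 0 -50 0 0 0 1" --pt "0 0 -30 0 0 0 1" --pt "25 0 0 0 0 0 1" --pt "30 0 0 0 0 0 1" --pt "0 0 0 0 0 0 1"

```text
time: 21.55
tcp_pos: [0.4777, -0.0478, 0.1525]
orientation: [3.141, -0.002, 3.098]
contact_force: [0.4, 0.0, -0.2]
gripper_width: 0.0004
```

```bash
python3 - <<'E'
from h import *
to(542,-97,32)
R,s=Rt(); c=cam("wrist"); save(c,"w18.png",scale=1.5);np.savez("w18.npz",**c,tR=R,tp=s["tcp_pos"])
c=cam("scene"); save(c,"s18.png",(170,90,330,245),4)
E
```

```text
t 21.55 tcp [477.7 -47.8 152.5] rpy [ 3.141e+00 -2.000e-03  3.098e+00] F [ 0.4  0.  -0.2] w 0.000414321867076797  toolshift mm [-66.6 -46.4 120.4]
```

View pics/w18.png

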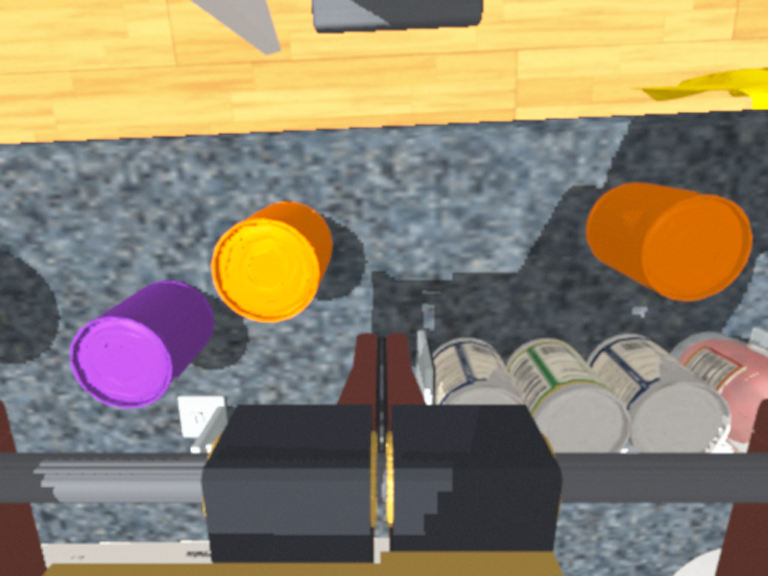

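View pics/s18.png

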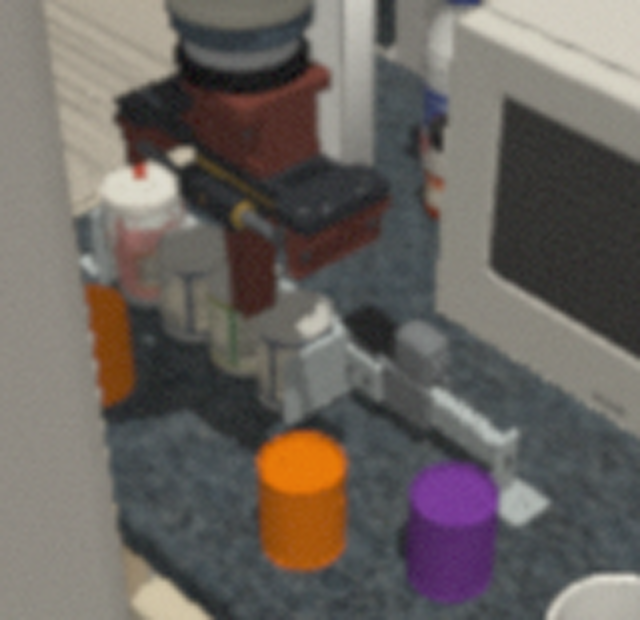

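Emit:
move_arm --pt "10 0 -50 0 0 0 1" --pt "10 0 -50 0 0 0 1" --pt "20 45 0 0 0 0 1" --pt "20 45 0 0 0 0 1" --pt "20 45 0 0 0 0 1" --pt "20 45 0 0 0 0 1" --pt "20 45 0 0 0 0 1" --pt "20 45 0 0 0 0 1" --pt "20 45 0 0 0 0 1" --pt "20 45 0 0 0 0 1"

```text
time: 22.9
tcp_pos: [0.3162, 0.3219, 0.253]
orientation: [3.141, 0.001, 3.099]
contact_force: [0.0, -0.5, 0.5]
gripper_width: 0.0006
```

Emit:
move_arm --pt "20 45 0 0 0 0 1" --pt "20 45 0 0 0 0 1" --pt "20 45 0 0 0 0 1" --pt "0 20 0 0 0 0 1" --pt "0 0 0 0 0 0 1"

```text
time: 23.52
tcp_pos: [0.2633, 0.4779, 0.2523]
orientation: [-3.141, 0.0, 3.1]
contact_force: [0.0, -0.8, 0.2]
gripper_width: 0.001
```

```bash
python3 - <<'E'
from h import *
to(542,-97,32)
c=cam("top"); save(c,"t18.png",scale=1.5); save(c,"t18c.png",(115,125,320,220),3.8); np.savez("t18.npz",**c)
E
```

```text
t 23.525 tcp [263.3 477.9 252.3] rpy [-3.141  0.     3.1  ] F [ 0.  -0.8  0.2] w 0.0009542751937408063  toolshift mm [-302.5 -562.6  220.5]
```

View pics/t18.png

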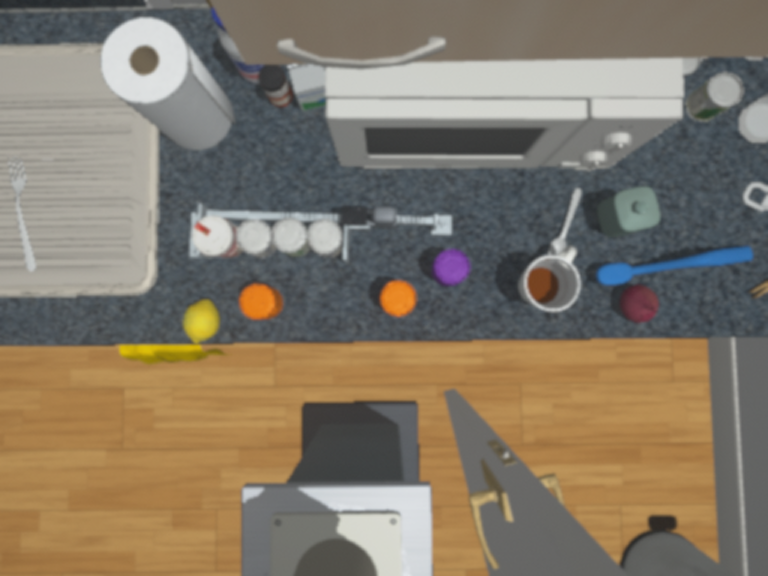

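View pics/t18c.png

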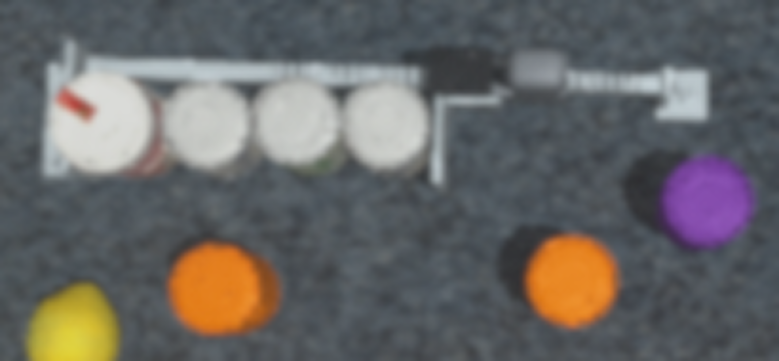

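```bash
python3 - <<'E'
from h import *
t=dict(np.load("t18.npz"))
T=lambda u,v,z:np.round(ray(t,(115+u/3.8,125+v/3.8),z)*1000,1)
print("jaw",T(433,184,.067),T(434,92,.067))
for n,z,uv in (("jar",.1,(103,121)),("t1",.072,(207,124)),("t2",.072,(297,123)),("loose",.072,(386,124)),("thumbL",.093,(510,68))): print(n,T(*uv,z))
E
```

```text
jaw [524.3 -22.2  67. ] [583.3 -23.3  67. ]
jar [562.9 178.7 100. ]
t1 [564.1 120.8  72. ]
t2 [563.9  63.6  72. ]
loose [562.5   7.   72. ]
thumbL [593.5 -72.6  93. ]
```

```bash
python3 - <<'E'
from h import *
print(r.job_done())
E
```

```text
the job is handed in; nothing more can be done
None
```

The loose tin is now in the row, the stop is pushed up against it, and I have handed the job in; it took about 24 s of robot time.

**What I did**
- With closed fingertips I pressed the release paddle down (5–7 N). Keeping it down, I slid the stop back about 78 mm until it stalled.
- I pushed the white and silver tin into the gap with the part-open fingers until it rested against the bar (about 6 N).
- I then pushed the stop's jaw plate up until it no longer moved (about 26 N), and cleared the arm away to the left.

**What the last checks showed**
- **End of travel:** the thumb rest was about 18 mm from the post, which matches the stop being fully back.
- **Row:** from the final top picture, the three tins stand about 57 mm apart. The stop's face is within about 1 mm of the new tin, and the middles of all four are in line along the bar.
- **Bystanders:** the mug, lemon, teaspoon and the orange and purple look-alikes are at the same pixels as at the start.
- **One mismatch:** I measured the gap from end plate to stop as 231–233 mm, where 237 mm is expected. Positions from the top and wrist cameras differed by 2–5 mm, so I put this down to measuring error; the push had stalled firmly.

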